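# Let the ratchet cramp off a set glue-up

### The job

The glue in the pale block has set, so open the ratchet cramp on it without letting the crank fly back. Flick the red thumb lever gently over to its release side, then take the crank and wind it on just far enough for the pawl to spring off the wheel, without crushing the block. Keep hold and ease the crank back until the jaw is fully open, then let go, leaving the block where it lies and the other things on the bench alone.

Things in the scene. Friction and masses are not known exactly. Their poses are not given: they have to be found in the camera images.
- cramp: Ratchet cramp screwed to the bench: brown wooden base 170 x 318 x 18 mm, green castings. Origin on the bench under the drum's upright spindle; z up, y along the base, +x away from the robot. Base from x = -85 to 85, y = 76 to -242 mm; the fixed fence (to z = 60 mm) at the -y end. All but the drum, the crank and the red lever stays below z = 62 mm.
- spindle (a point): Point on the spindle axis at z = 120 mm. The drum turning about it, from below: pinion (pitch radius 22 mm, drives the jaw's rack), ratchet wheel of 24 saw teeth (radius 44 mm, z = 48 to 58 mm), green spring barrel (radius 30 mm, to z = 79 mm), flat dark crank 18 mm wide (z = 82 to 92 mm; hub to 98 mm).
- crank_knob: Wooden crank knob, 27 mm across, 48 mm high, upright, spins freely on its own pin. Origin: middle of its underside, z = 94 mm, 100 mm from the spindle axis; grip it from above, 26 mm above its origin. Seen from above, clockwise winds on, anticlockwise lets back; it points -58 degrees from the cramp's x axis at the start, +12 degrees when fully let back.
- drum (a joint): Angle of drum and crank, rad: 0 = let back against its stop, jaw fully open; grows as it is wound on, 22 mm of jaw a rad; about 1.22 at the start. A clock spring and the pressed block drive it back: about 11 N at the knob at the start, all borne by the pawl; once the pawl is off only the hand bears it. After 0.1 rad of letting back the block is free and 4 falling to 3 N remain.
- lever_tab: Upright red post, free to roll, on the end of the red thumb lever, 11 mm across, 41 mm high. Origin: middle of its foot, z = 67 mm, 40 mm from the lever's pivot. Push it sideways towards the fence (the cramp's -y) to release: 31 mm along a flat arc, 16 mm to each side of the pivot. Drag 2 to 6 N; stays where put; a stop at each end; over 20 N bends it.
- lever_pivot (a point): Upright pivot shared by thumb lever and pawl, at z = 69 mm, at x = -46, y = -50 mm in the cramp's frame (robot side of the wheel).
- thumb_lever (a joint): Angle of the thumb lever, rad: 0 = stop at the holding side (it points 0.4 rad from the cramp's -x towards +y), 0.8 = stop at the release side, start at 0. It acts on the pawl through a light spring: into the wheel on the holding side, out of it on the release side.
- pawl_nose (a point): Nose of the steel pawl, z = 58 mm: 39 mm from the spindle axis (at x = -39, y = 0 mm in the cramp's frame) when fully in the wheel, 51 mm when sprung clear. The teeth are undercut: while a tooth leans on the pawl it stays in whatever the lever says; with the lever on the release side it springs out once the drum is wound on about 0.045 rad (some 4.5 mm and 12 N at the knob).
- plate: Sprung cork-faced pressure plate on the jaw, 120 mm wide; axes as the cramp's, its origin a mere reference point below the drum. At the start it presses the block on the fence with about 27 N; winding on 0.1 rad (10 mm at the knob) adds about 25 N. More than 48 N (some 15 N at the knob) crushes the block.
- pale_block: Pale striped glued-up block, 75 x 140 x 32 mm, loose on the base between pressure plate and fence. Origin: middle of its underside; its x along the 75 mm width.
- chisel: Wood chisel, 270 mm long, lying loose at the right front. Origin: middle of its underside.
- offcut_2: Grey weathered offcut, 40 x 100 x 30 mm, lying loose at the left. Origin: middle of its underside.

How it is judged:
By the outcome, as a careful person would: the job done as asked, in the order asked, and still so for the second after the job is handed in, with the robot touching nothing.
It also fails if it takes over 69 s, if anything falls off the work surface, if the arm or the gripper's body presses on something with over 40 N, if the wrist force passes 120 N, or if a joint passes its speed limit or range.

### The arm

A 6-joint arm with a two-finger parallel gripper is mounted at the origin on a cart in front of the work surface, level with it; the furniture and walls round the work are solid. World frame = base frame: x ahead of the robot, y to its left, z up, the work surface at z = 0. Lengths are in m, angles in degrees, forces in N, time in s.
With the tool pointing down it reaches from about 0.3 to 0.825 m from the base axis. Payload 5.4 kg.
Tool frame: the origin (TCP) lies on the mounting face of the last link; the fingertips stand arm.tip_reach ahead of it and the grasp point (between the pads) lies 171 mm ahead of it (arm.tip_reach is the distance from the TCP to the fingertips, in m); z points along the fingers, y is the line along which they close (so a half turn about z gives the same grasp; the last joint's range is limited). The gripper opens to 92 mm and grips with 3 to 60 N. Pads are 20 mm wide; open, the fingers measure 128 mm over their backs; the gripper's body (75 mm by 189 mm) begins 69 mm behind the grasp point.
Start: joints at [-88.642, 9.076, 91.501, -0, 79.423, -12.038], TCP at [0.133, -0.559, 0.405] pointing down, gripper open.
Joint ranges: [-166.64, 166.64], [-54.1, 131.32], [10.49, 154.53], [-73.88, 253.88], [9.74, 151.15], [-171.62, 171.62]. Speed limits (degrees/s): [147.25, 147.25, 180, 180, 180, 180].

### API

Orientations are given as [roll, pitch, yaw] about the fixed x, y, z axes, in that order (R = Rz(yaw) Ry(pitch) Rx(roll)).
In Python, from plant import arm gives the robot as it stands.
- The arm moves only by the tool send_rows, never from a script. Its argument "rows" is text: rows parted by semicolons, each of 7 numbers parted by spaces: the turn, a rotation vector about the world's x, y, z in rad, then the shift along the world's x, y, z in m, then the gripper's target within -1 to 1 (fully open at 1, half-way at 0, shut at -1). In form: rx ry rz tx ty tz jaw; .... A call has 1 to 10 rows; each row shifts and turns the commanded pose from where the row before left it; what a row does not reach is not made up. A row lasts 1/8 s, in which the tool goes at most 62.5 mm and 10.7 degrees, less where a joint would pass 70% of its speed; a pose out of reach is approached as far as the arm can. A call is refused whole if a number of a shift passes 0.0625 or a number of a turn 0.188, either way. A call with a gripper value outside its range is refused whole. The fingers move at their own pace and stop on an object; "grip_force" is the grip in N (left out, the last holds). Time passes only in rows, so rows that do not move let the fingers close. It gives the time, the measured TCP pose, the force, the opening and the grip force at its end, in the units of the state.
- arm.get_obs(): the state, without advancing time (a new reading comes with each control period).
- arm.read_camera(name): name is "side" or "top" or "wrist"; returns (picture, depth): 480x640x3 uint8, red, green, blue; 480x640 float32, m along the optical axis (not along the pixel's ray), 0 where there is no reading.
- arm.calibration(name): a dict with "mtx" (3x3 intrinsics, pixels), "extrinsics" (4x4, takes a point from camera to world coordinates); the wrist camera has in their place "tool_from_camera" (4x4, takes a point from camera to tool coordinates, whose origin is the TCP and whose axes are the flange's). Camera axes: x right, y up, looking along -z (the intrinsics and any distortion apply to the point x, -y, -z); pixel columns grow to the right and rows downward; lengths in m; the calibration is good to about 2 mm. A picture is of the moment at which its call begins: read the wrist's pose just before it. calibration takes no time and is no camera call.
- arm.sign_off(): hands the job in; it is judged then, once.
The state is a dict: "time": time; "joint_pos": joint angles; "qvel": joint speeds; "effort": joint torques, N m; "tcp_pos": TCP position; "tool_rot": TCP orientation; "force": force on the tool from outside, world axes, zero at the start; "wrist_torque": the same for the moment, N m; "grip_width": finger opening in m; "gripper_force": force on a finger pad.
Only numpy, scipy, OpenCV 4.12 (cv2) and the standard library are available. Lean on these libraries where they do the work, as an engineer would, in place of code of your own. Each camera call takes 0.05 s, during which the arm holds its last target. There are 200 camera calls.

## Working session

There is one attempt and no reset: what is moved stays moved. The work goes in short steps, Python scripts to look and compute and a tool call to move; the robot and the scene stay as the last step left them, time stands still between calls to the robot, and variables do not carry over. Pictures are saved under pics/ and viewed, at most 10 in all, crops included, and the job is handed in when it is done.

Besides the shell and the picture viewer there is one more tool, called after ">>>" as name(argument=value, ...) on one line, values as JSON. send_rows: Moves the arm, as the interface text tells. Its arguments: {"type":"object","properties":{"rows":{"type":"string"},"grip_force":{"type":"number"}},"required":["rows"]}

```bash
mkdir -p pics
python3 - <<'E'
from plant import arm
import cv2,numpy as np
o=arm.get_obs();print(o,arm.tip_reach)
for n in("top","side"):
    p,d=arm.read_camera(n);cv2.imwrite(f"pics/{n}0.png",p[:,:,::-1]);np.savez(f"{n}0.npz",p=p,d=d)
    print(n,arm.calibration(n))
print(arm.calibration("wrist"))
E
```

```text
{'time': 0.0, 'joint_pos': array([-8.86398889e+01,  9.11352100e+00,  9.15706799e+01, -3.12854242e-03,
        7.94222597e+01, -1.20362427e+01]), 'qvel': array([-0.00059278,  0.02341253,  0.02171014,  0.09937081, -0.06262753,
        0.10982109]), 'effort': array([ 1.34468264e-03, -3.85568368e+01, -3.22108948e+01,  7.03647640e-02,
        3.76980496e-02, -1.30161011e-04]), 'tcp_pos': array([ 0.13320089, -0.55908096,  0.4037231 ]), 'tool_rot': array([-1.79895239e+02, -1.91935325e-02,  1.33969135e+01]), 'force': array([-0.52512763, -0.27376166, -0.0902064 ]), 'wrist_torque': array([-0.00710902, -0.00853243, -0.00599668]), 'gripper_force': 0.0, 'grip_width': 0.09200067840719094} 0.1901
top {'mtx': array([[578.53560796,   0.        , 325.65443446],
       [  0.        , 578.53560796, 248.75505725],
       [  0.        ,   0.        ,   1.        ]]), 'extrinsics': array([[ 1.38759686e-02,  9.97336033e-01, -7.16121087e-02,
         4.21292559e-01],
       [-9.99903019e-01,  1.39253645e-02,  1.90538955e-04,
        -1.50060157e-01],
       [ 1.18725608e-03,  7.16025197e-02,  9.97432539e-01,
[... 366 characters left out ...]
0.35746847, -0.43135039,  0.82834361,  1.18899359],
       [-0.00959546,  0.88859806,  0.45858632,  0.82849072],
       [ 0.        ,  0.        ,  0.        ,  1.        ]])}
{'mtx': array([[347.62541587,   0.        , 324.3652735 ],
       [  0.        , 347.62541587, 235.63082885],
       [  0.        ,   0.        ,   1.        ]]), 'tool_from_camera': array([[-1.40432243e-03,  9.71049925e-01,  2.38872500e-01,
         6.61598021e-02],
       [ 9.99998360e-01,  1.09041585e-03,  1.44626066e-03,
         9.24494257e-04],
       [ 1.14392094e-03,  2.38874139e-01, -9.71049863e-01,
         2.04951209e-02],
       [ 0.00000000e+00,  0.00000000e+00,  0.00000000e+00,
         1.00000000e+00]])}
```

View pics/top0.png

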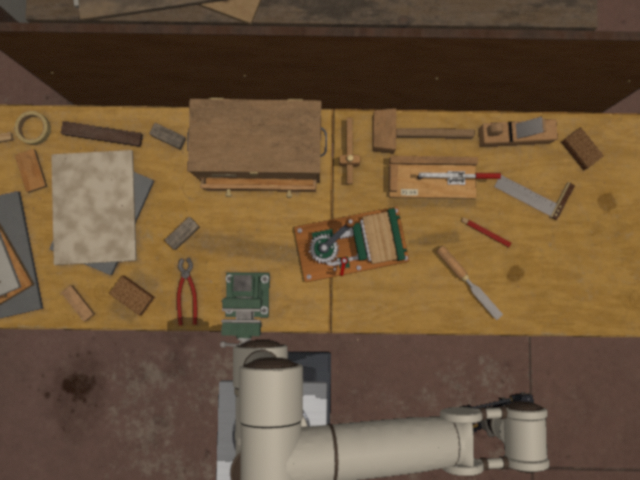

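View pics/side0.png

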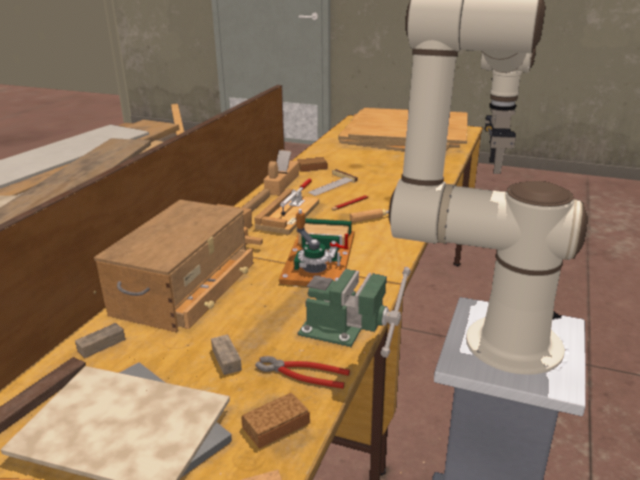

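The cramp lies at about (350,243) in the top view, with the drum near (323,246), the block at (378,237) and the red tab near (344,266). Next I'll measure it from an enlarged crop.

```bash
cat > h.py <<'E'
import numpy as np
def ray(n,u,v,cal,T=None):
    K=cal["mtx"];E=cal["extrinsics"] if T is None else T
    d=np.array([(u-K[0,2])/K[0,0],-(v-K[1,2])/K[1,1],-1.]);return E[:3,3],E[:3,:3]@d
def atz(n,u,v,z,cal,T=None):
    o,d=ray(n,u,v,cal,T);return o+d*(z-o[2])/d[2]
def proj(P,cal,T=None):
    E=cal["extrinsics"] if T is None else T;K=cal["mtx"]
    c=(np.asarray(P)-E[:3,3])@E[:3,:3];return np.array([K[0,2]+K[0,0]*c[0]/-c[2],K[1,2]-K[1,1]*c[1]/-c[2]])
def wristT(o,cal):
    from scipy.spatial.transform import Rotation as R
    T=np.eye(4);T[:3,:3]=R.from_euler("xyz",o["tool_rot"],degrees=True).as_matrix();T[:3,3]=o["tcp_pos"]
    return T@cal["tool_from_camera"]
E
python3 - <<'E'
from plant import arm
from h import *
import cv2
c=arm.calibration("top")
for u,v in[(295,228),(398,208),(408,258),(305,280)]:print(atz(0,u,v,.018,c).round(3))
print("drum",atz(0,324,246,.09,c).round(3),"tab",atz(0,344,266,.1,c).round(3))
p=cv2.imread("pics/top0.png")[195:295,280:420]
cv2.imwrite("pics/topc.png",cv2.resize(p,None,fx=5.6,fy=5.6,interpolation=cv2.INTER_CUBIC))
E
```

```text
[ 0.605 -0.058  0.018]
[ 0.669 -0.365  0.018]
[ 0.52  -0.395  0.018]
[ 0.451 -0.091  0.018]
drum [ 0.547 -0.146  0.09 ] tab [ 0.49  -0.203  0.1  ]
```

View pics/topc.png

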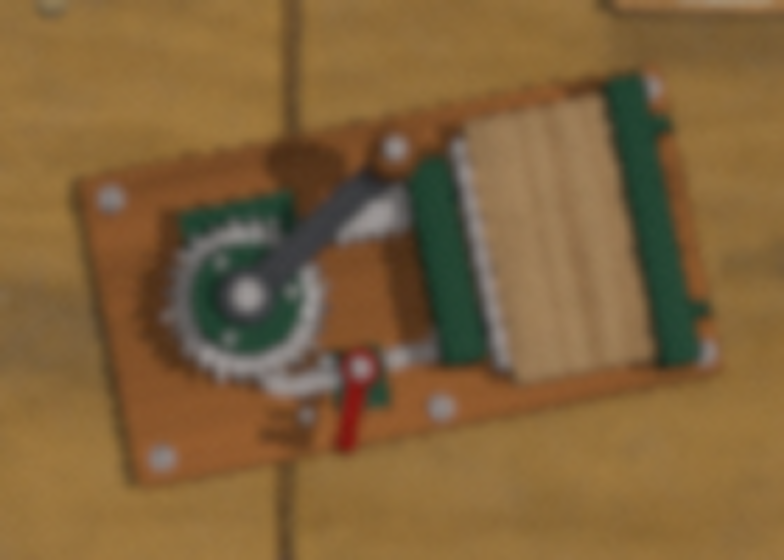

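Base corners give a yaw of about 12.5° and a length of about 0.31 m, which matches. I'll set the frame and move above the tab for a close look.

Run:
```python
from plant import arm
from h import *
c=arm.calibration("top")
f=lambda u,v,z:atz(0,280+u/5.6,195+v/5.6,z,c)
S=f(246,295,.098);k=f(396,150,.142);pv=f(360,368,.075)
print("S",S,"knob",k,np.linalg.norm((k-S)[:2]),np.degrees(np.arctan2(*(k-S)[1::-1])),"piv",pv)
d=(pv-S)[:2];print(np.linalg.norm(d),np.hypot(46,50),"yaw",np.degrees(np.arctan2(d[1],d[0])-np.arctan2(-50,-46)))
t=np.radians(12.5);R=np.array([[np.cos(t),-np.sin(t)],[np.sin(t),np.cos(t)]])
print("tab",S[:2]+R@[-.0828,-.0344],"start finger",S[:2]+R@[-.083,0])
# chest height
D=np.load("top0.npz")["d"];K=c["mtx"];E=c["extrinsics"]
for u,v in[(260,140),(310,165),(260,187)]:
    o,r=ray(0,u,v,c);print((o+r*D[v,u]).round(3))
```

```text
S [ 0.54151197 -0.14544592  0.098     ] knob [ 0.6110293 -0.2185559  0.142    ] 0.10088472979023914 -46.442926037857376 piv [ 0.50657012 -0.20423379  0.075     ]
0.06838820419421585 67.94115100585212 yaw 11.888002486921815
tab [ 0.46812019 -0.1969517 ] start finger [ 0.4604794  -0.16341041]
[0.831 0.034 0.165]
[ 0.764 -0.104  0.163]
[0.72  0.044 0.053]
```

>>> send_rows(rows="0 0 0 0.044 0.044 0 0; 0 0 0 0.044 0.044 0 -1; 0 0 0 0.044 0.044 0 -1; 0 0 0 0.044 0.044 0 -1; 0 0 0 0.044 0.044 0 -1; 0 0 0 0.044 0.044 0 -1; 0 0 0 0.044 0.044 0 -1; 0 0 0 0.044 0.044 0 -1; 0 0 0 0 0 0 -1")

```text
time: 1.23
tcp_pos: [0.487, -0.2041, 0.4041]
tool_rot: [-179.9, 0.0, 13.8]
force: [-0.3, -0.1, 0.2]
grip_width: 0.0038
gripper_force: 0.0
```

Run:
```python
from plant import arm
from h import *
import cv2
c=arm.calibration("wrist");o=arm.get_obs();p,d=arm.read_camera("wrist");T=wristT(o,c)
cv2.imwrite("pics/w1.png",p[:,:,::-1]);np.savez("w1.npz",p=p,d=d,T=T)
t=np.radians(12.2);R=np.array([[np.cos(t),-np.sin(t)],[np.sin(t),np.cos(t)]]);S=np.array([.5415,-.1455])
for n,q,z in[("hub",(0,0),.098),("tabtop",(-.0828,-.0344),.108),("knobtop",(.1*np.cos(np.radians(58)),-.1*np.sin(np.radians(58))),.142),("piv",(-.046,-.05),.069)]:
    print(n,proj([*(S+R@q),z],c,T).round(1))
```

```text
hub [269.  149.3]
tabtop [310.  253.5]
knobtop [389.8  67.3]
piv [329.5 202.8]
```

View pics/w1.png

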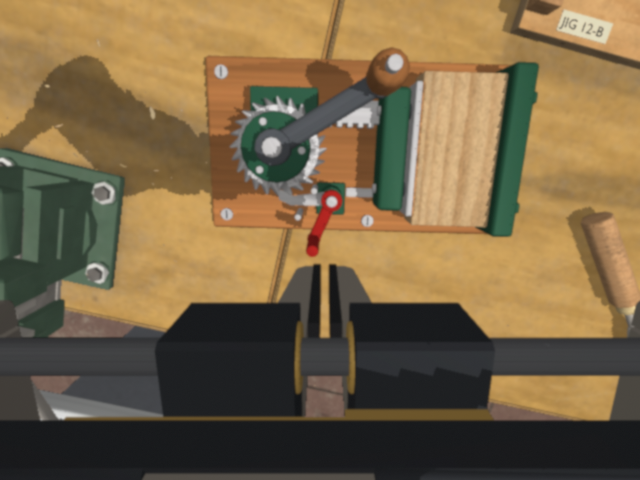

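The wrist view shows the hub at (271,147), the red tab top at (312,250), the knob cap at (396,62) and the pivot at (332,202). That is within about 2 mm of the prediction, so S ≈ (0.543, −0.147). I'll bring the closed fingers down on the +y side of the tab.

>>> send_rows(rows="0 0 0 -0.026 0.042 0 -1; 0 0 0 0 0 -0.05 -1; 0 0 0 0 0 -0.05 -1; 0 0 0 0 0 -0.034 -1; 0 0 0 0 0 0 -1")

```text
time: 1.9
tcp_pos: [0.4573, -0.1656, 0.268]
tool_rot: [-179.7, 0.3, 13.3]
force: [-0.1, 0.4, -0.0]
grip_width: 0.0008
gripper_force: 0.0
```

Run:
```python
from plant import arm
from h import *
import cv2
c=arm.calibration("wrist");o=arm.get_obs();p,d=arm.read_camera("wrist")
cv2.imwrite("pics/w2.png",p[:,:,::-1]);print(o["tcp_pos"],o["force"])
```

```text
[ 0.4572743  -0.16559129  0.2680124 ] [-0.07472726  0.37404862 -0.03145427]
```

View pics/w2.png

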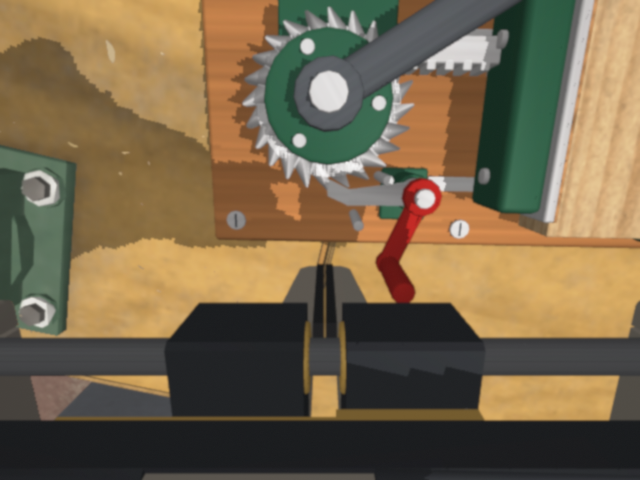

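The tab (foot about (388,265), top about (404,293)) lines up with the fingertips at (325,270), with a gap of roughly 19 mm. I'll push along (0.211, −0.977).

>>> send_rows(rows="0 0 0 0.0021 -0.0098 0 -1; 0 0 0 0.001 -0.005 0 -1; 0 0 0 0.0006 -0.003 0 -1; 0 0 0 0.0006 -0.003 0 -1; 0 0 0 0.0006 -0.003 0 -1; 0 0 0 0.0006 -0.003 0 -1; 0 0 0 0 0 0 -1")

```text
time: 2.82
tcp_pos: [0.4648, -0.1923, 0.2707]
tool_rot: [180.0, -0.0, 13.4]
force: [-0.4, 2.2, 2.5]
grip_width: 0.0007
gripper_force: 1.2
```

>>> send_rows(rows="0 0 0 0.0006 -0.003 0 -1; 0 0 0 0.0006 -0.003 0 -1; 0 0 0 0.0006 -0.003 0 -1; 0 0 0 0.0006 -0.003 0 -1; 0 0 0 0 0 0 -1")

```text
time: 3.45
tcp_pos: [0.4671, -0.2044, 0.2706]
tool_rot: [180.0, 0.0, 13.4]
force: [-0.7, 3.2, 2.5]
grip_width: 0.0005
gripper_force: 1.9
```

Run:
```python
from plant import arm
from h import *
import cv2
c=arm.calibration("wrist");o=arm.get_obs();p,d=arm.read_camera("wrist")
cv2.imwrite("pics/w3.png",p[:,:,::-1]);print(o["tcp_pos"],o["force"])
```

```text
[ 0.46709858 -0.20438283  0.27064049] [-0.7431118   3.20775641  2.48103156]
```

View pics/w3.png

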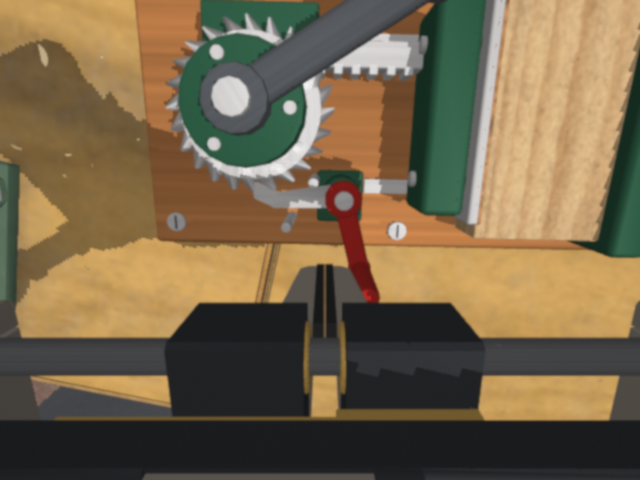

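The lever has gone past centre: pivot (343,200), foot about (362,268), about 15° to the release side, with some 6 mm left to the stop.

>>> send_rows(rows="0 0 0 0.0004 -0.002 0 -1; 0 0 0 0.0004 -0.002 0 -1; 0 0 0 0.0002 -0.001 0 -1; 0 0 0 0 0 0 -1")

```text
time: 4.0
tcp_pos: [0.4681, -0.2091, 0.2706]
tool_rot: [-180.0, 0.0, 13.4]
force: [-1.3, 3.6, 3.7]
grip_width: 0.0005
gripper_force: 2.6
```

>>> send_rows(rows="0 0 0 0.0002 -0.001 0 -1; 0 0 0 0 0 0 -1")

```text
time: 4.25
tcp_pos: [0.4682, -0.21, 0.2706]
tool_rot: [-180.0, 0.0, 13.4]
force: [-0.7, 5.6, 3.8]
grip_width: 0.0003
gripper_force: 2.8
```

>>> send_rows(rows="0 0 0 0.0002 -0.001 0 -1; 0 0 0 0 0 0 -1")

```text
time: 4.5
tcp_pos: [0.4684, -0.2105, 0.2706]
tool_rot: [-179.9, 0.0, 13.4]
force: [-1.3, 8.5, 4.9]
grip_width: 0.0008
gripper_force: 4.2
```

The force is climbing with no travel, so the lever is at its release stop. I'll back off, lift, and go above the knob with the tool turned 30°.

>>> send_rows(rows="0 0 0 -0.003 0.015 0 -1; 0 0 0 0 0 0.06 -1; 0 0 0 0 0 0.04 -1; 0 0 -0.174 0.05 -0.008 0 0.2; 0 0 -0.174 0.05 -0.008 0 0.2; 0 0 -0.174 0.047 -0.008 0 0.2; 0 0 0 0 0 0 0.2; 0 0 0 0 0 0 0.2")

```text
time: 5.5
tcp_pos: [0.612, -0.2199, 0.3703]
tool_rot: [180.0, 0.0, -16.4]
force: [-0.0, 1.0, 0.2]
grip_width: 0.048
gripper_force: 0.0
```

Run:
```python
from plant import arm
from h import *
import cv2
c=arm.calibration("wrist");o=arm.get_obs();p,d=arm.read_camera("wrist");T=wristT(o,c)
cv2.imwrite("pics/w4.png",p[:,:,::-1]);np.savez("w4.npz",p=p,d=d,T=T);print(o["tcp_pos"],o["tool_rot"],o["force"],o["grip_width"])
print(proj([.6127,-.2187,.142],c,T))
W=np.load("w1.npz");print(atz(0,396,62,.142,c,W["T"]))
```

```text
[ 0.61202856 -0.21990332  0.37026047] [ 1.79965746e+02  4.59814959e-02 -1.64338693e+01] [-0.00853391  1.01376716  0.22174466] 0.04802856081252628
[320.72525012 258.86939345]
[ 0.61511382 -0.22013373  0.142     ]
```

View pics/w4.png

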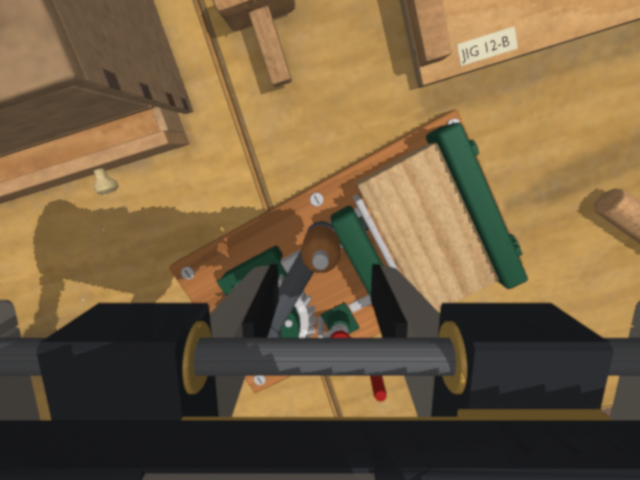

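The knob cap at (320,258) matches the predicted (320.7,258.9). I'll descend to the grip height (TCP z 0.291) and close.

>>> send_rows(rows="0 0 0 0.0007 0.001 -0.03 0.2; 0 0 0 0 0 -0.03 0.2; 0 0 0 0 0 -0.019 0.2; 0 0 0 0 0 0 0.2; 0 0 0 0 0 0 -1; 0 0 0 0 0 0 -1; 0 0 0 0 0 0 -1; 0 0 0 0 0 0 -1", grip_force=35)

```text
time: 6.55
tcp_pos: [0.6138, -0.2187, 0.2928]
tool_rot: [-179.9, -0.1, -16.5]
force: [1.5, 3.6, 3.7]
grip_width: 0.0261
gripper_force: 35.0
```

>>> send_rows(rows="0 0 0 -0.0007 -0.0007 0 -1; 0 0 0 -0.0007 -0.0007 0 -1; 0 0 0 -0.0007 -0.0007 0 -1; 0 0 0 0 0 0 -1")

```text
time: 7.05
tcp_pos: [0.6122, -0.2201, 0.2928]
tool_rot: [-179.8, -0.2, -16.5]
force: [5.2, 7.0, 4.4]
grip_width: 0.0263
gripper_force: 35.0
```

>>> send_rows(rows="0 0 0 -0.0007 -0.0007 0 -1; 0 0 0 -0.0007 -0.0007 0 -1; 0 0 0 0 0 0 -1")

```text
time: 7.42
tcp_pos: [0.6111, -0.2211, 0.2928]
tool_rot: [-179.8, -0.3, -16.5]
force: [6.6, 8.7, 4.0]
grip_width: 0.0265
gripper_force: 35.0
```

Run:
```python
from plant import arm
import cv2,numpy as np
p,d=arm.read_camera("wrist");cv2.imwrite("pics/w5.png",p[:,:,::-1]);print(arm.get_obs()["force"])
```

```text
[7.39876702 8.05707754 3.19141282]
```

View pics/w5.png

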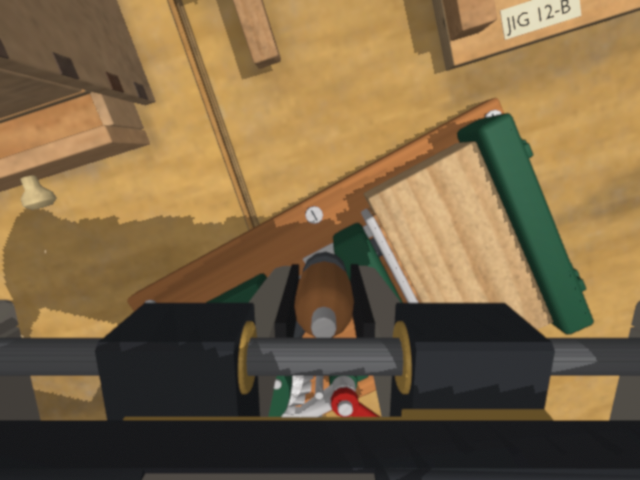

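The grip holds, with the pawl and lever visible around (310–350, 400). The tangential force is about 11 N, so the hand has nearly all the load. I'll go on in 1 mm steps and log crops of the pawl.

```bash
cat > s.py <<'E'
import sys,cv2,numpy as np
from plant import arm
from scipy.spatial.transform import Rotation as R
o=arm.get_obs();p,d=arm.read_camera("wrist");cv2.imwrite(f"pics/s{sys.argv[1]}.png",p[:,:,::-1])
g=o["tcp_pos"]+R.from_euler("xyz",o["tool_rot"],degrees=True).apply([0,0,.171])
t=np.array([-.712,-.702]);v=g[:2]-[.543,-.147]
print("grasp",g.round(4),"along",(1e3*(g[:2]-[.6138,-.2187])@t).round(2),"ang",np.degrees(np.arctan2(v[1],v[0])).round(2),"r",np.hypot(*v).round(4),"Ft",(-o["force"][:2]@t).round(2),o["force"].round(1),o["tool_rot"].round(2))
E
python3 s.py 0
```

```text
grasp [ 0.612  -0.2206  0.1218] along 2.59 ang -46.83 r 0.1009 Ft 10.92 [7.4 8.1 3.2] [-179.77   -0.25  -16.48]
```

>>> send_rows(rows="0 0 0 -0.0007 -0.0007 0 -1; 0 0 0 0 0 0 -1")

```text
time: 7.78
tcp_pos: [0.6105, -0.2216, 0.2928]
tool_rot: [-179.7, -0.3, -16.5]
force: [8.1, 8.6, 4.5]
grip_width: 0.0265
gripper_force: 35.0
```

```bash
python3 s.py 1
```

```text
grasp [ 0.6115 -0.2211  0.1218] along 3.34 ang -47.26 r 0.1009 Ft 11.78 [8.1 8.6 4.5] [-179.74   -0.27  -16.49]
```

>>> send_rows(rows="0 0 0 -0.0007 -0.0007 0 -1; 0 0 0 0 0 0 -1")

```text
time: 8.07
tcp_pos: [0.6099, -0.2222, 0.2928]
tool_rot: [-179.7, -0.3, -16.5]
force: [8.4, 9.5, 3.2]
grip_width: 0.0263
gripper_force: 35.0
```

```bash
python3 s.py 2
```

```text
grasp [ 0.6109 -0.2216  0.1218] along 4.07 ang -47.67 r 0.1009 Ft 12.65 [8.4 9.5 3.2] [-179.72   -0.28  -16.48]
```

Run:
```python
import cv2,numpy as np
a=[cv2.resize(cv2.imread(f"pics/s{i}.png")[362:422,240:400],None,fx=4.5,fy=4.5,interpolation=cv2.INTER_CUBIC)[:190] for i in(0,1,2)]
a=[cv2.resize(cv2.imread(f"pics/s{i}.png")[370:420,240:400],(600,188),interpolation=cv2.INTER_CUBIC) for i in(0,1,2)]
cv2.imwrite("pics/comp.png",np.vstack(a))
```

```text
(no output)
```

View pics/comp.png

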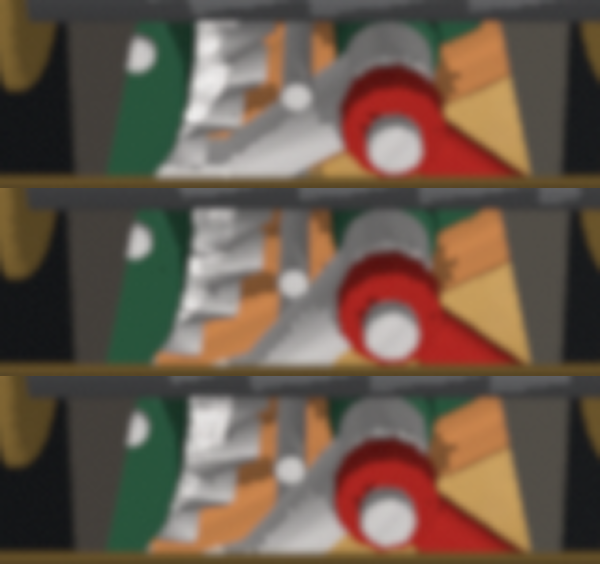

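The crops show the pawl sprung clear of the wheel between step 0 and step 1 (gap at about (220,340) in the composite). No more winding; next I'll work out the arc for easing back.

```bash
cat > a.py <<'E'
import sys,numpy as np
a0,st,n=map(float,sys.argv[1:4]);r=.1005
a=np.radians(a0+st*np.arange(int(n)+1));P=r*np.c_[np.cos(a),np.sin(a)];Q=np.round(P,4)
print("; ".join("0 0 0 %.4f %.4f 0 -1"%tuple(d) for d in np.diff(Q,axis=0)),a0+st*n)
E
python3 a.py -47.7 1.5 8; python3 a.py -35.7 2.5 10;python3 a.py -10.7 2.5 10;python3 a.py 14.3 1.5 10
```

```text
0 0 0 0.0020 0.0018 0 -1; 0 0 0 0.0018 0.0018 0 -1; 0 0 0 0.0019 0.0019 0 -1; 0 0 0 0.0017 0.0019 0 -1; 0 0 0 0.0018 0.0020 0 -1; 0 0 0 0.0016 0.0021 0 -1; 0 0 0 0.0017 0.0020 0 -1; 0 0 0 0.0015 0.0022 0 -1 -35.7
0 0 0 0.0025 0.0036 0 -1; 0 0 0 0.0023 0.0037 0 -1; 0 0 0 0.0022 0.0038 0 -1; 0 0 0 0.0020 0.0039 0 -1; 0 0 0 0.0018 0.0040 0 -1; 0 0 0 0.0016 0.0041 0 -1; 0 0 0 0.0015 0.0041 0 -1; 0 0 0 0.0013 0.0042 0 -1; 0 0 0 0.0010 0.0043 0 -1; 0 0 0 0.0010 0.0042 0 -1 -10.700000000000003
0 0 0 0.0007 0.0044 0 -1; 0 0 0 0.0005 0.0043 0 -1; 0 0 0 0.0003 0.0044 0 -1; 0 0 0 0.0002 0.0044 0 -1; 0 0 0 0.0000 0.0044 0 -1; 0 0 0 -0.0003 0.0043 0 -1; 0 0 0 -0.0004 0.0044 0 -1; 0 0 0 -0.0006 0.0043 0 -1; 0 0 0 -0.0008 0.0044 0 -1; 0 0 0 -0.0010 0.0042 0 -1 14.3
0 0 0 -0.0007 0.0026 0 -1; 0 0 0 -0.0007 0.0025 0 -1; 0 0 0 -0.0009 0.0025 0 -1; 0 0 0 -0.0008 0.0025 0 -1; 0 0 0 -0.0010 0.0024 0 -1; 0 0 0 -0.0010 0.0025 0 -1; 0 0 0 -0.0011 0.0024 0 -1; 0 0 0 -0.0011 0.0023 0 -1; 0 0 0 -0.0012 0.0024 0 -1; 0 0 0 -0.0013 0.0023 0 -1 29.3
```

>>> send_rows(rows="0 0 0 0.0020 0.0018 0 -1; 0 0 0 0.0018 0.0018 0 -1; 0 0 0 0.0019 0.0019 0 -1; 0 0 0 0.0017 0.0019 0 -1; 0 0 0 0.0018 0.0020 0 -1; 0 0 0 0.0016 0.0021 0 -1; 0 0 0 0.0017 0.0020 0 -1; 0 0 0 0.0015 0.0022 0 -1; 0 0 0 0 0 0 -1")

```text
time: 9.25
tcp_pos: [0.623, -0.2083, 0.2928]
tool_rot: [-180.0, -0.2, -16.5]
force: [2.9, 3.7, 5.5]
grip_width: 0.0261
gripper_force: 35.0
```

```bash
python3 s.py 3
```

```text
grasp [ 0.6234 -0.2084  0.1218] along -14.07 ang -37.37 r 0.1012 Ft 4.63 [2.9 3.7 5.5] [-1.80e+02 -1.60e-01 -1.65e+01]
```

>>> send_rows(rows="0 0 0 0.0025 0.0036 0 -1; 0 0 0 0.0023 0.0037 0 -1; 0 0 0 0.0022 0.0038 0 -1; 0 0 0 0.0020 0.0039 0 -1; 0 0 0 0.0018 0.0040 0 -1; 0 0 0 0.0016 0.0041 0 -1; 0 0 0 0.0015 0.0041 0 -1; 0 0 0 0.0013 0.0042 0 -1; 0 0 0 0.0010 0.0043 0 -1; 0 0 0 0.0010 0.0042 0 -1")

```text
time: 10.55
tcp_pos: [0.641, -0.1687, 0.2929]
tool_rot: [-180.0, -0.4, -16.5]
force: [10.6, 1.7, 2.1]
grip_width: 0.0262
gripper_force: 35.0
```

```bash
python3 s.py 4
```

```text
grasp [ 0.6421 -0.169   0.1219] along -55.06 ang -12.52 r 0.1016 Ft 8.77 [10.6  1.7  2.1] [-180.     -0.41  -16.53]
```

Radially the tool is pulling about 10 N inward, so my centre is about 3 mm off in x. I'll blend in a +3 mm correction while easing on.

>>> send_rows(rows="0 0 0 0.0022 0.0044 0 -1; 0 0 0 0.0020 0.0043 0 -1; 0 0 0 0.0003 0.0044 0 -1; 0 0 0 0.0002 0.0044 0 -1; 0 0 0 0.0000 0.0044 0 -1")

```text
time: 11.22
tcp_pos: [0.6447, -0.1463, 0.2928]
tool_rot: [-180.0, -0.1, -16.5]
force: [3.2, 2.7, 7.2]
grip_width: 0.0266
gripper_force: 35.0
```

```bash
python3 s.py 5
```

```text
grasp [ 0.6451 -0.1464  0.1218] along -73.01 ang 0.32 r 0.1021 Ft 4.17 [3.2 2.7 7.2] [-1.7999e+02 -1.3000e-01 -1.6510e+01]
```

>>> send_rows(rows="0 0 0 -0.0001 0.0043 0 -1; 0 0 0 -0.0002 0.0044 0 -1; 0 0 0 -0.0004 0.0043 0 -1; 0 0 0 -0.0006 0.0044 0 -1; 0 0 0 -0.0010 0.0042 0 -1; 0 0 0 -0.0007 0.0026 0 -1; 0 0 0 -0.0007 0.0025 0 -1")

```text
time: 12.15
tcp_pos: [0.641, -0.1195, 0.2928]
tool_rot: [-180.0, -0.1, -16.5]
force: [2.4, 3.9, 6.4]
grip_width: 0.0266
gripper_force: 35.0
```

```bash
python3 s.py 6
```

```text
grasp [ 0.6414 -0.1195  0.1218] along -89.28 ang 15.62 r 0.1022 Ft 4.45 [2.4 3.9 6.4] [-1.7996e+02 -1.2000e-01 -1.6510e+01]
```

>>> send_rows(rows="0 0 0 -0.0008 0.0025 0 -1; 0 0 0 -0.0008 0.0025 0 -1; 0 0 0 -0.0009 0.0025 0 -1; 0 0 0 -0.0010 0.0024 0 -1; 0 0 0 0 0 0 -1")

```text
time: 12.82
tcp_pos: [0.6375, -0.1093, 0.2928]
tool_rot: [-179.9, -0.1, -16.5]
force: [3.5, 4.5, 7.1]
grip_width: 0.0264
gripper_force: 35.0
```

```bash
python3 s.py 7
```

```text
grasp [ 0.6379 -0.1092  0.1218] along -94.01 ang 21.7 r 0.1021 Ft 5.67 [3.5 4.5 7.1] [-1.7993e+02 -1.1000e-01 -1.6500e+01]
```

>>> send_rows(rows="0 0 0 -0.0007 0.0015 0 -1; 0 0 0 -0.0007 0.0015 0 -1; 0 0 0 0 0 0 -1")

```text
time: 13.25
tcp_pos: [0.6362, -0.1063, 0.2928]
tool_rot: [-179.9, -0.1, -16.5]
force: [3.4, 4.7, 7.0]
grip_width: 0.0262
gripper_force: 35.0
```

```bash
python3 s.py 8
```

```text
grasp [ 0.6366 -0.1062  0.1218] along -95.23 ang 23.55 r 0.1021 Ft 5.72 [3.4 4.7 7. ] [-1.7992e+02 -1.3000e-01 -1.6500e+01]
```

Tangential force is still about 3 N, so the stop isn't reached yet. I'll continue in small steps.

>>> send_rows(rows="0 0 0 -0.0007 0.0013 0 -1; 0 0 0 0 0 0 -1")

```text
time: 13.55
tcp_pos: [0.6356, -0.1052, 0.2928]
tool_rot: [-179.9, -0.2, -16.5]
force: [4.4, 4.8, 5.5]
grip_width: 0.0259
gripper_force: 35.0
```

>>> send_rows(rows="0 0 0 -0.0007 0.0013 0 -1; 0 0 0 0 0 0 -1")

```text
time: 13.8
tcp_pos: [0.6352, -0.1047, 0.2928]
tool_rot: [180.0, -0.3, -16.5]
force: [5.9, 0.8, 3.6]
grip_width: 0.0263
gripper_force: 35.0
```

>>> send_rows(rows="0 0 0 -0.0007 0.0013 0 -1; 0 0 0 0 0 0 -1")

```text
time: 14.05
tcp_pos: [0.6348, -0.1043, 0.2929]
tool_rot: [179.9, -0.4, -16.5]
force: [9.4, -2.5, 1.5]
grip_width: 0.0263
gripper_force: 35.0
```

The stop has been reached: the tangential force has flipped to about −6 N. I'll relax slightly, let go, and rise straight up.

>>> send_rows(rows="0 0 0 0.0015 -0.001 0 -1; 0 0 0 0 0 0 -1; 0 0 0 0 0 0 0.2; 0 0 0 0 0 0 0.2; 0 0 0 0 0 0 0.2; 0 0 0 0 0 0.03 0.2; 0 0 0 0 0 0.05 0.2; 0 0 0 0 0 0.05 0.2; 0 0 0 -0.05 0 0.03 0.2; 0 0 0 0 0 0 0.2")

```text
time: 15.3
tcp_pos: [0.5836, -0.104, 0.4548]
tool_rot: [179.9, -0.2, -16.5]
force: [0.2, 0.4, 0.7]
grip_width: 0.0552
gripper_force: 0.0
```

```bash
python3 s.py 9; python3 -c "
import cv2;cv2.imwrite('pics/f.png',cv2.imread('pics/s9.png'))"
```

```text
grasp [ 0.5843 -0.1043  0.2838] along -59.24 ang 45.95 r 0.0593 Ft 0.38 [0.2 0.4 0.7] [179.95  -0.24 -16.54]
```

View pics/f.png

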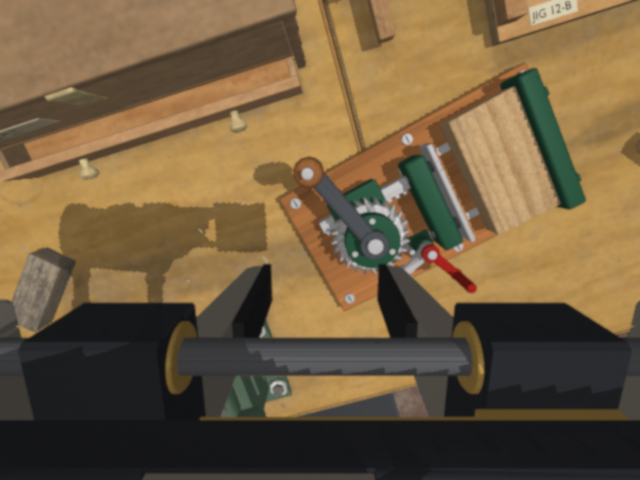

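The jaw is open with a clear gap at (455,190), and the block still lies against the fence. The crank is fully back, with its knob at (307,173), and the lever is on the release side at (470,288). I'm handing in.

```bash
python3 -c "
from plant import arm
print(arm.sign_off())"
```

```text
the job is handed in; nothing more can be done
None
```

The cramp is open: the lever is on its release side, the crank was eased back by hand to its stop, and the block still lies at the fence; handed in at about 15 s.

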